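Tally a sea star with the blue push-counter

TASK

Another sea star has been sorted: take the blue push-counter out of the rack, hold it upright and push its bottom button fully in against the middle of the round black click pad in front of the tub with the orange sea star, and nowhere else. Then hang the counter back upright in the rack hole it came from and let go of it.

Things in the scene. Friction and masses are not known exactly. Their poses are not given: they have to be found in the camera images.
- blue_grip (a point): Blue push-counter (loose, under 200 g). Point: middle of its round handle (26 mm diameter, 60 tall), on the axis; z up along it. Below this point: collar (54 diameter) top 30 mm, underside 36; white barrel (24 diameter) ends at 81; steel end button (14 diameter) at 93. Starts hanging by its collar in a rack hole, button in free air: remember the place. Yellow and red ones are alike.
- blue_button (a joint): End button of the blue counter: 0 = fully out, grows as it is pushed up into the barrel, 0.008 m = fully in. It starts to move at about 1.5 N, is fully in at about 5 N, and springs back out; it does not latch.
- star_pad (a point): Centre of the top of the black click pad (76 mm diameter, rigid, fixed, top 14 mm above the bench) beside the clear tub with the orange sea star. x points to that tub, whose wall (rim 41 mm above the bench) begins 50 mm away; z up. The same pad and tub with a pale scallop shell are the wrong ones; the two may swap places.
- rack: Fixed white and grey rack, 262 mm along its x, 90 mm along its y, top face 90 mm above the bench; origin: centre of its underside. Three 36 mm through holes in its 8 mm top plate, on its x axis at x = -85, 0, +85 mm, each with a counter hanging by its collar (blue, yellow, red in random order).
Things that resemble listed ones, but are neither listed nor needed, are in the scene too. Of the things that look like the part that bears blue_grip, the largest one is meant.

How it is judged (in metres and radians):
On the way:
1. the blue counter, upright (within 12 degrees), is pushed onto the pad by the sea star (its axis within 35 mm of the pad's centre) with its button at least 6 mm of its 8 mm in (value of joint blue_button above 0.006 m and horizontal distance between blue_grip and star_pad below 0.035 m and z of blue_grip in the frame of star_pad between 0.075 and 0.095 m and angle between blue_grip's own z axis and vertical below 0.21 rad), for 0.05 s.
At the end, for the whole second after the job is handed in: The blue counter hangs in the hole it came from (within 15 mm of its first position, upright within 8 degrees), released, with its button sprung back out (less than 2 mm in) (distance of blue_grip from where it was at the start of the episode below 0.015 m and angle between blue_grip's own z axis and vertical below 0.14 rad and value of joint blue_button below 0.002 m); the robot touches nothing.
It fails at once if the blue counter's button is pushed more than 5 mm in anywhere else (over 60 mm from the centre of the sea star's pad) (value of joint blue_button above 0.005 m and horizontal distance between blue_grip and star_pad above 0.06 m).
It also fails if it takes over 54 s, if anything falls off the work surface, if the arm or the gripper's body presses on something with over 40 N, if the wrist force passes 120 N, or if a joint passes its speed limit or range.

ROBOT

A 6-joint arm with a two-finger parallel gripper is mounted at the origin on the work surface. World frame = base frame: x ahead of the robot, y to its left, z up, the work surface at z = 0. Lengths are in mm, angles in rad, forces in N, time in s.
With the tool pointing down it reaches from about 250 to 850 mm from the base axis. Payload 12.5 kg.
Tool frame: the origin (TCP) lies at the very end of the fingers, on their centre line; the grasp point (between the pads) lies 19 mm behind it; z points along the fingers, y is the direction in which the jaws open and shut (so a half turn about z gives the same grasp; the last joint's range is limited). The gripper opens to 93 mm and grips with 3 to 60 N. Pads are 15 mm wide; open, the fingers measure 128 mm over their backs; the gripper's body (75 mm by 188 mm) begins 65 mm behind the grasp point.
Start: joints at [1.213, 0.351, 1.652, -0, 1.139, -0.085], TCP at [148.154, 529.655, 218.633] pointing down, gripper open.
Joint ranges: [-2.75, 2.75], [-0.79, 2.1], [0.01, 2.65], [-1.57, 4.71], [0.07, 3.14], [-2.87, 2.87]. Speed limits (rad/s): [2.22, 2.22, 2.79, 3.14, 3.14, 3.14].

INTERFACE

Orientations are given as a unit quaternion [x, y, z, w].
In Python, from station import * gives the robot as it stands.
- The arm moves only by the tool drive_tool, never from a script. Its argument "rows" is a list that holds one entry, the list of rows, each a list of 4 numbers: the shift along the tool's x, y, z in m, then the turn about the tool's z in rad. In form: [[[dx, dy, dz, twist], ...]]. A call has 1 to 20 rows; each row shifts and turns the commanded pose from where the row before left it, along the tool's axes as they then stand; what a row does not reach is not made up. A row lasts 1/10 s, in which the tool goes at most 50 mm and 8.59 degrees, less where a joint would pass 70% of its speed; a pose out of reach is approached as far as the arm can. A call with a gripper value outside its range is refused whole. "grip" is the finger opening in m, from 0 to 0.093, set as the call begins (left out, the last holds). The fingers move at their own pace and stop on an object; "squeeze" is the grip in N (left out, the last holds). Time passes only in rows, so rows that do not move let the fingers close. It gives the time, the measured TCP pose, the force and the opening at its end, in the units of the state.
- get_obs(): the state, without advancing time (a new reading comes with each control period).
- camera(name): name is "scene" or "top" or "wrist"; returns a dict with "color" (384x512x3 uint8, blue, green, red), "range_z" (384x512 float32, mm along the optical axis (not along the pixel's ray), 0 where there is no reading), "fx", "fy", "cx", "cy" (pixels), "origin" and "orientation" of the camera in the world; the wrist camera has in their place "mount" (4x4, takes a point from camera to tool coordinates, whose origin is the TCP and whose axes are the flange's). Camera axes: x right, y down, z forward; pixel columns grow to the right and rows downward; lengths in mm; the calibration is good to about 2 mm. A picture is of the moment at which its call begins: read the wrist's pose just before it.
- close_job(): hands the job in, once; it reports no verdict.
The state is a dict: "time_s": time; "q": joint angles; "dq": joint speeds; "joint_torque": joint torques, N m; "tool_pos": TCP position; "eef_rot": TCP orientation; "wrist_force": force on the tool from outside, world axes, zero at the start; "ft_torque": the same for the moment, N m; "width": finger opening in mm.
Only numpy, scipy, OpenCV 4.12 (cv2) and the standard library are available. Lean on these libraries where they do the work, as an engineer would, in place of code of your own. Each camera call takes 0.05 s, during which the arm holds its last target. There are 200 camera calls.

## Working session

There is one attempt and no reset: what is moved stays moved. The work goes in short steps, Python scripts to look and compute and a tool call to move; the robot and the scene stay as the last step left them, time stands still between calls to the robot, and variables do not carry over. Pictures are saved under pics/ and viewed, about 8 in all and at most 12, crops included, and the job is handed in when it is done.

Besides the shell and the picture viewer there is one more tool, called in YAML: its name, and indented under it one key for each argument. drive_tool: Moves the arm, as the interface text tells. Its arguments: {"type":"object","properties":{"rows":{"type":"array"},"grip":{"type":"number"},"squeeze":{"type":"number"}},"required":["rows"]}

```bash
mkdir -p pics; cat > h.py <<'E'
from station import *
import numpy as np, cv2
from scipy.spatial.transform import Rotation as R
def world(c,T=None):
    v,u=np.mgrid[0:384,0:512]; z=c["range_z"]
    P=np.stack([(u-c["cx"])/c["fx"]*z,(v-c["cy"])/c["fy"]*z,z],-1)
    if T is not None: return P@T[:3,:3].T+T[:3,3]
    return P@R.from_quat(c["orientation"]).as_matrix().T+np.array(c["origin"])
def wristT(c,o):
    T=np.eye(4);T[:3,:3]=R.from_quat(o["eef_rot"]).as_matrix();T[:3,3]=o["tool_pos"]
    return T@np.array(c["mount"])
E
python3 - <<'E'
from h import *
o=get_obs();print(o["time_s"],o["tool_pos"],o["eef_rot"],o["wrist_force"],o["width"])
print(R.from_quat(o["eef_rot"]).as_matrix().round(3))
a=camera("top");b=camera("scene")
np.savez("a.npz",**{k:v for k,v in a.items()});np.savez("b.npz",**b)
cv2.imwrite("pics/top.png",cv2.resize(a["color"],(800,600)));cv2.imwrite("pics/scene.png",cv2.resize(b["color"],(800,600)))
print(a["origin"],a["orientation"],a["fx"],b["origin"])
E
```

```text
0.0 [148.06130009 529.32871277 218.06292457] [ 1.36017131e-01  9.90706291e-01 -6.05782048e-04 -1.37918960e-04] [-0.53757726  0.8167624   0.18455978] 93.14344489586223
[[-0.963  0.27  -0.   ]
 [ 0.27   0.963 -0.001]
 [ 0.    -0.001 -1.   ]]
[479.22083348  14.15658068 820.3586698 ] [-0.69587746  0.71528203 -0.03098831  0.05626639] 353.34580891773345 [1170.08860539  313.87395864  621.73550456]
```

View pics/top.png

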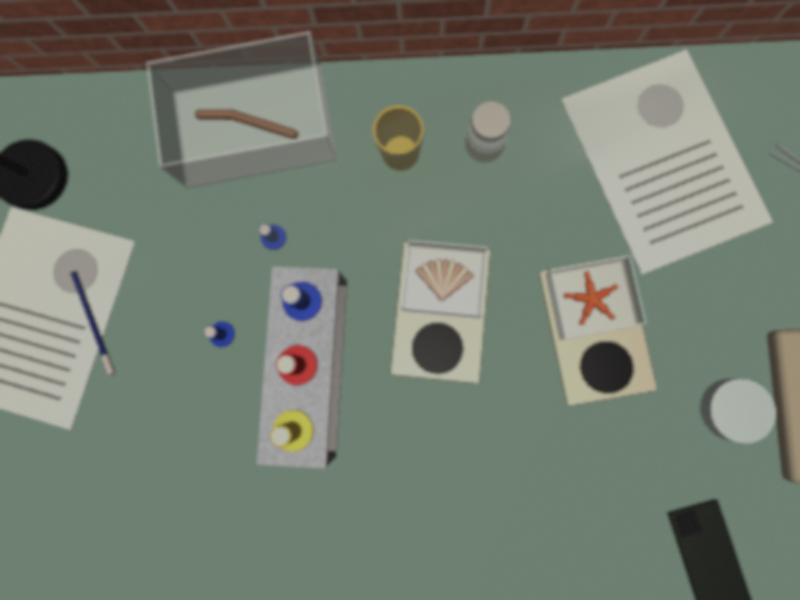

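View pics/scene.png

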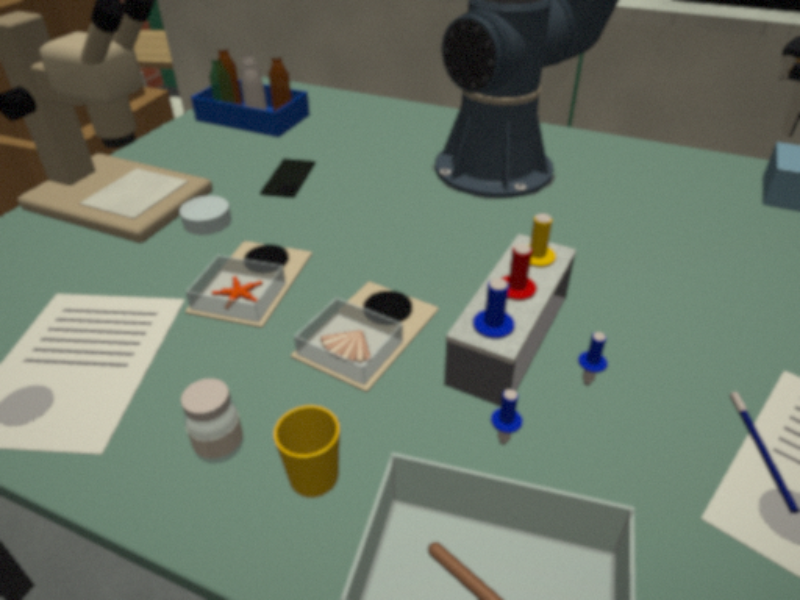

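Top view (800x600): blue counter in the rack's far hole (collar about 302,300, handle top at 291,295). The sea star pad is at (607,367) and the scallop pad at (437,348). The two small blue ones beside the rack are decoys.

```bash
python3 - <<'E'
from h import *
a=dict(np.load("a.npz"));W=world(a);c=a["color"].astype(int);s=512/800
def box(u0,v0,u1,v1):
    m=np.zeros((384,512),bool);m[int(v0*s):int(v1*s),int(u0*s):int(u1*s)]=1;return m
def ray(uv,z):
    d=R.from_quat(a["orientation"]).as_matrix()@[(uv[0]-a["cx"])/a["fx"],(uv[1]-a["cy"])/a["fy"],1];o=a["origin"]
    return o+d*(z-o[2])/d[2]
blue=(c[...,0]>c[...,2]+45)&(c[...,0]>c[...,1]+30)
m=blue&box(270,270,335,330)
cap=box(270,270,335,330)&(W[...,2]>148)&(W[...,2]<165)
print("cap",cap.sum(),np.median(W[cap],0), np.ptp(W[cap],axis=0))
wc=box(270,270,310,315)&(c.min(-1)>125)&(W[...,2]>140); vv,uu=np.nonzero(wc);print("cap ray",len(uu),ray((uu.mean(),vv.mean()),156))
m2=m&(W[...,2]<110)&(W[...,2]>85); pts=np.argwhere(m2)[:,::-1].astype(np.float32)
(cc,r)=cv2.minEnclosingCircle(pts);print("collar",ray(cc,96),r, np.median(W[m2],0))
for n,b in(("star",(570,330,645,400)),("shell",(400,310,475,385))):
    mm=(c.max(-1)<70)&box(*b);pts=np.argwhere(mm)[:,::-1].astype(np.float32);(cc,r)=cv2.minEnclosingCircle(pts)
    print(n,mm.sum(),ray(cc,14),ray(pts.mean(0),14),r*800/a["fx"],np.median(W[mm],0))
rk=box(245,255,350,480)&(W[...,2]>84)&(W[...,2]<94)&(np.ptp(c,axis=-1)<40)
rr=cv2.minAreaRect(W[rk][:,:2].astype(np.float32));print("rack",rr)
st=(c[...,2]>c[...,0]+70)&box(555,260,630,330);print("seastar",np.median(W[st],0))
E
```

```text
cap 145 [576.8371848  174.56362835 156.59526306] [24.72141155 25.09016159 11.00272535]
cap ray 114 [577.63016506 176.83490465 156.        ]
collar [576.46080565 174.69168115  96.        ] 12.432694435119629 [569.51838309 166.0724549   95.60263119]
star 793 [ 478.43636599 -246.10469363   14.        ] [ 478.73790681 -246.74059919   14.        ] 36.73827532454276 [ 478.89967843 -246.81925783   13.80918358]
shell 712 [512.47681034  -5.65340952  14.        ] [512.78108477  -5.86562904  14.        ] 34.22493057395839 [512.92325705  -5.76416877  13.72339722]
rack ((492.64422607421875, 182.31866455078125), (90.90987396240234, 262.3203125), 85.73279571533203)
seastar [ 579.24880675 -229.46318637   19.97871372]
```

drive_tool:
  rows:
    - [[-0.0254,-0.0112,0,0],[-0.0254,-0.0112,0,0],[-0.0254,-0.0112,0,0],[-0.0254,-0.0112,0,0],[-0.0254,-0.0112,0,0],[-0.0254,-0.0112,0,0],[-0.0254,-0.0112,0,0],[-0.0254,-0.0112,0,0],[-0.0254,-0.0112,0,0],[-0.0254,-0.0112,0,0],[-0.0254,-0.0112,0,0],[-0.0254,-0.0112,0,0],[-0.0254,-0.0112,0,0],[-0.0254,-0.0112,0,0],[-0.0254,-0.0112,0,0],[-0.0254,-0.0112,0,0],[-0.0254,-0.0112,0,0],[-0.0254,-0.0112,0,0],[0,0,0,0],[0,0,0,0]]

```text
time_s: 2.1
tool_pos: [533.9, 212.2, 218.2]
eef_rot: [0.136, 0.991, -0.0, -0.0]
wrist_force: [0.5, 0.4, 0.4]
width: 92.9
```

```bash
python3 - <<'E'
from h import *
o=get_obs();c=camera("wrist");T=wristT(c,o);W=world(c,T)
cv2.imwrite("pics/w1.png",c["color"])
k=c["color"].astype(int)
print(o["tool_pos"],np.array(c["mount"]).round(2))
b=(k[...,0]>k[...,2]+45)&(k[...,0]>k[...,1]+30)
top=(W[...,2]>150)&(W[...,2]<162)&(np.hypot(W[...,0]-577,W[...,1]-175)<25)
print(top.sum(),np.median(W[top],0),W[top].min(0),W[top].max(0))
col=b&(abs(W[...,2]-96)<5)&(np.hypot(W[...,0]-577,W[...,1]-175)<40)
print(col.sum(),W[col].min(0),W[col].max(0) if col.any() else 0, cv2.minEnclosingCircle(W[col][:,:2].astype(np.float32)))
E
```

```text
[533.85244378 212.18699946 218.17995457] [[   0.     -0.95   -0.3    84.67]
 [   1.      0.     -0.     -0.2 ]
 [   0.     -0.3     0.95 -166.68]
 [   0.      0.      0.      1.  ]]
723 [574.28045323 176.16027477 157.87986853] [563.60447139 162.57617105 150.05722499] [588.81963195 187.84920966 160.168998  ]
1171 [549.93506057 147.12093629  91.02125024] [602.80041425 201.48170362 100.81726067] ((577.1272583007812, 173.7251739501953), 28.030244827270508)
```

View pics/w1.png

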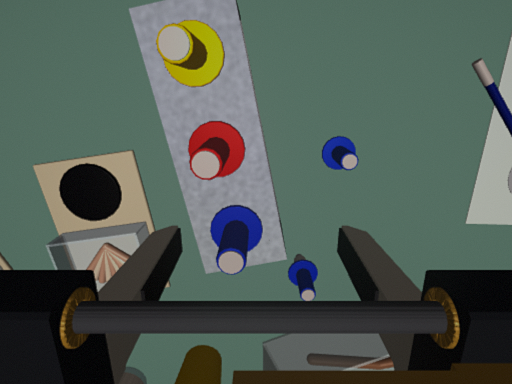

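drive_tool:
  rows:
    - [[-0.0171,-0.0081,0,0],[-0.0171,-0.0081,0,0],[-0.017,-0.0081,0,0],[0,0,0,0],[0,0,0.014,0],[0,0,0.014,0],[0,0,0.014,0],[0,0,0.014,0],[0,0,0.014,0],[0,0,0.014,0],[0,0,0.014,0],[0,0,0.011,0],[0,0,0,0],[0,0,0,0]]

```text
time_s: 3.55
tool_pos: [577.1, 175.2, 109.7]
eef_rot: [0.136, 0.991, 0.0, 0.0]
wrist_force: [-0.4, -0.3, 0.4]
width: 92.6
```

drive_tool:
  rows:
    - [[0,0,0,0],[0,0,0,0],[0,0,0,0],[0,0,0,0],[0,0,0,0],[0,0,0,0],[0,0,0,0],[0,0,0,0],[0,0,0,0],[0,0,0,0]]
  grip: 0.015
  squeeze: 35

```text
time_s: 4.55
tool_pos: [576.9, 175.1, 109.6]
eef_rot: [0.136, 0.991, -0.0, -0.0]
wrist_force: [-0.1, -0.7, 0.4]
width: 25.2
```

drive_tool:
  rows:
    - [[0,0,-0.008,0],[0,0,-0.012,0],[0,0,-0.015,0],[0,0,-0.015,0],[0,0,-0.015,0],[0,0,-0.015,0],[0,0,-0.015,0],[0,0,-0.01,0],[0,0,0,0],[0,0,0,0]]

```text
time_s: 5.55
tool_pos: [576.8, 175.1, 214.6]
eef_rot: [0.136, 0.991, -0.0, -0.0]
wrist_force: [-0.8, 0.6, -1.6]
width: 25.1
```

```bash
python3 - <<'E'
from h import *
o=get_obs();print(o["tool_pos"],o["wrist_force"],o["width"])
b=camera("scene");cv2.imwrite("pics/s2.png",cv2.resize(b["color"][60:300,200:460],(780,720))[:600])
M=R.from_quat(o["eef_rot"]).as_matrix();print(M.T@(np.array([478.6,-246.5,0])-np.array(o["tool_pos"])))
E
```

```text
[576.75188237 175.09964003 214.59739775] [-0.83366563  0.56195016 -1.64421258] 25.104978080730795
[ -19.08066686 -432.45285408  214.59857585]
```

View pics/s2.png

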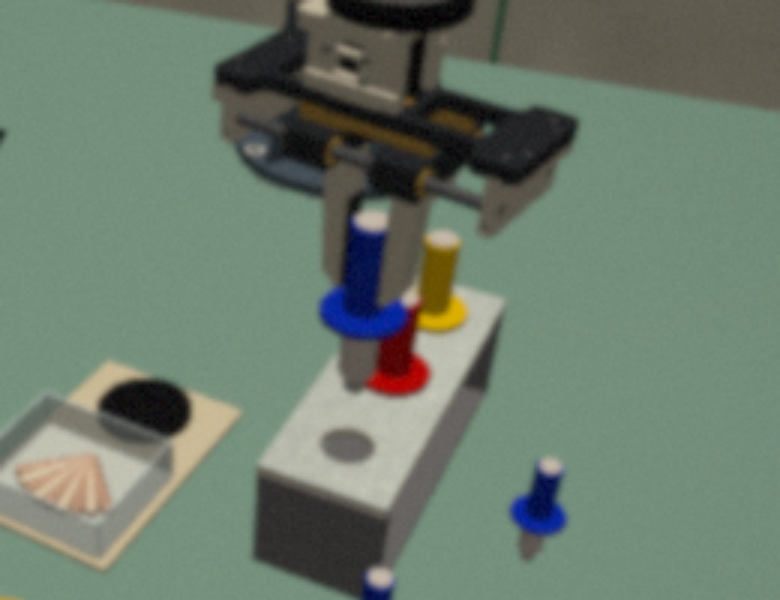

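The counter hangs upright in the grip and its hole is free. Next I carry it to the star pad.

drive_tool:
  rows:
    - [[-0.001,-0.01,0,0],[-0.001,-0.02,0,0],[-0.001,-0.0248,0,0],[-0.001,-0.0248,0,0],[-0.001,-0.0248,0,0],[-0.001,-0.0248,0,0],[-0.001,-0.0248,0,0],[-0.001,-0.0248,0,0],[-0.001,-0.0248,0,0],[-0.001,-0.0248,0,0],[-0.001,-0.0248,0,0],[-0.001,-0.0248,0,0],[-0.001,-0.0248,0,0],[-0.001,-0.0248,0,0],[-0.001,-0.0248,0,0],[-0.001,-0.0248,0,0],[-0.001,-0.0248,0,0],[-0.001,-0.02,0,0],[-0.001,-0.0105,0,0],[0,0,0,0]]

```text
time_s: 7.6
tool_pos: [478.1, -247.4, 214.2]
eef_rot: [0.137, 0.991, 0.0, -0.0]
wrist_force: [-0.7, -0.3, -1.3]
width: 25.8
```

```bash
python3 - <<'E'
from h import *
o=get_obs();print(o["time_s"],o["tool_pos"],o["wrist_force"],o["width"])
c=camera("wrist");W=world(c,wristT(c,o));cv2.imwrite("pics/w3.png",c["color"])
k=c["color"].astype(int)
m=(k.max(-1)<70)&(abs(W[...,2]-14)<8)&(np.hypot(W[...,0]-478,W[...,1]+246)<55)
print(m.sum(),cv2.minEnclosingCircle(W[m][:,:2].astype(np.float32)),np.median(W[m],0))
E
```

```text
7.6 [ 478.0767945  -247.37734676  214.24892597] [-0.71166749 -0.33918385 -1.27231332] 25.809561998927844
2785 ((478.240966796875, -248.17906188964844), 37.38858413696289) [ 475.78240758 -247.04227339   14.7607346 ]
```

View pics/w3.png

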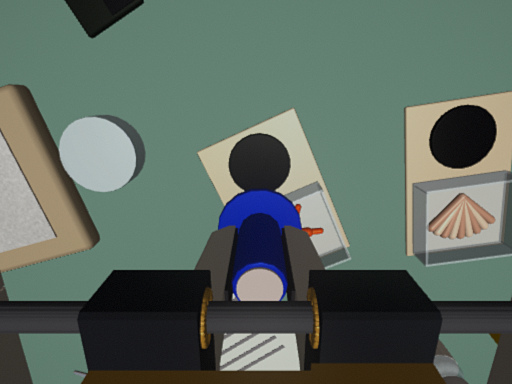

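drive_tool:
  rows:
    - [[0,0,0.01,0],[0,0,0.015,0],[0,0,0.015,0],[0,0,0.015,0],[0,0,0.015,0],[0,0,0.015,0],[0,0,0.015,0],[0,0,0.01,0],[0,0,0.007,0],[0,0,0,0],[0,0,0,0]]

```text
time_s: 8.75
tool_pos: [478.9, -246.4, 97.9]
eef_rot: [0.136, 0.991, -0.0, 0.0]
wrist_force: [-0.2, -0.7, -1.3]
width: 25.4
```

drive_tool:
  rows:
    - [[0,0,0.003,0],[0,0,0.003,0],[0,0,0.003,0],[0,0,0.003,0],[0,0,0,0],[0,0,0,0]]

```text
time_s: 9.35
tool_pos: [478.8, -246.6, 85.8]
eef_rot: [0.136, 0.991, -0.0, 0.0]
wrist_force: [0.2, 0.3, 2.9]
width: 25.1
```

drive_tool:
  rows:
    - [[0,0,0.001,0],[0,0,0.001,0],[0,0,0.0005,0],[0,0,0,0],[0,0,0,0]]

```text
time_s: 9.85
tool_pos: [478.8, -246.6, 83.2]
eef_rot: [0.136, 0.991, -0.0, 0.0]
wrist_force: [1.2, 0.1, 3.1]
width: 25.7
```

drive_tool:
  rows:
    - [[0,0,0.0008,0],[0,0,0.0007,0],[0,0,0,0],[0,0,0,0]]

```text
time_s: 10.25
tool_pos: [479.0, -246.7, 82.4]
eef_rot: [0.136, 0.991, -0.0, 0.0]
wrist_force: [-1.0, 0.5, 11.6]
width: 25.4
```

drive_tool:
  rows:
    - [[0,0,-0.005,0],[0,0,-0.01,0],[0,0,-0.015,0],[0,0,-0.015,0],[0,0,-0.015,0],[0,0,-0.015,0],[0,0,-0.015,0],[0,0,-0.015,0],[0,0,-0.015,0],[0,0,-0.01,0],[0,0,-0.002,0],[0,0,0,0]]

```text
time_s: 11.45
tool_pos: [478.5, -246.4, 213.4]
eef_rot: [0.136, 0.991, 0.0, -0.0]
wrist_force: [-0.2, 0.6, -1.6]
width: 25.3
```

drive_tool:
  rows:
    - [[0.001,0.01,0,0],[0.001,0.02,0,0],[0.001,0.0248,0,0],[0.001,0.0248,0,0],[0.001,0.0248,0,0],[0.001,0.0248,0,0],[0.001,0.0248,0,0],[0.001,0.0248,0,0],[0.001,0.0248,0,0],[0.001,0.0248,0,0],[0.001,0.0248,0,0],[0.001,0.0248,0,0],[0.001,0.0248,0,0],[0.001,0.0248,0,0],[0.001,0.0248,0,0],[0.001,0.0248,0,0],[0.001,0.0248,0,0],[0.001,0.02,0,0],[0.001,0.0105,0,0],[0,0,0,0]]

```text
time_s: 13.45
tool_pos: [576.4, 176.2, 212.9]
eef_rot: [0.135, 0.991, -0.0, -0.001]
wrist_force: [-0.5, 0.6, -0.2]
width: 25.4
```

```bash
python3 - <<'E'
from h import *
o=get_obs();print(o["time_s"],o["tool_pos"],o["wrist_force"],o["width"])
c=camera("wrist");cv2.imwrite("pics/w4.png",c["color"]);W=world(c,wristT(c,o))
k=c["color"].astype(int)
b=(k[...,0]>k[...,2]+45)&(k[...,0]>k[...,1]+30)
print("handle top z",np.median(W[(W[...,2]>o["tool_pos"][2]+38)&(np.hypot(W[...,0]-577,W[...,1]-175)<10)],0), "expected",o["tool_pos"][2]+46.4)
s=camera("scene");cv2.imwrite("pics/s4.png",cv2.resize(s["color"][100:300,240:440],(600,600)))
E
```

```text
13.45 [576.43155446 176.248313   212.92436625] [-0.47497784  0.62514507 -0.2450426 ] 25.393907707214176
handle top z [575.27569562 175.69987428 261.51254661] expected 259.3243662450881
```

View pics/s4.png

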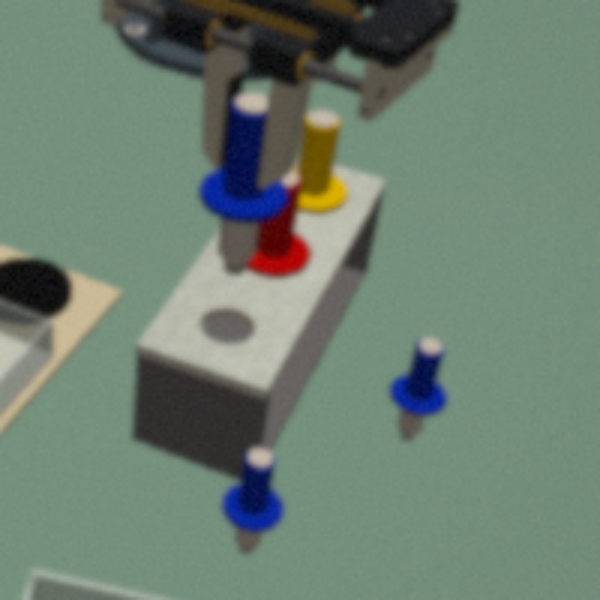

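Same grip as before: the handle top offset (+2 mm, camera bias) is unchanged, and the counter is upright over its hole.

drive_tool:
  rows:
    - [[0,0,0.01,0],[0,0,0.012,0],[0,0,0.012,0],[0,0,0.01,0],[0,0,0.005,0],[0,0,0.005,0],[0,0,0,0],[0,0,0,0]]

```text
time_s: 14.35
tool_pos: [577.1, 175.2, 159.9]
eef_rot: [0.136, 0.991, 0.0, 0.0]
wrist_force: [-0.6, 0.1, -0.6]
width: 25.8
```

drive_tool:
  rows:
    - [[0,0,0.01,0],[0,0,0.01,0],[0,0,0.01,0],[0,0,0.01,0],[0,0,0.005,0],[0,0,0.0015,0],[0,0,0,0],[0,0,0,0]]

```text
time_s: 15.15
tool_pos: [577.1, 175.2, 113.5]
eef_rot: [0.136, 0.991, 0.0, 0.0]
wrist_force: [-0.2, -0.1, -0.6]
width: 25.5
```

drive_tool:
  rows:
    - [[0,0,0.0015,0],[0,0,0.0015,0],[0,0,0,0],[0,0,0,0]]

```text
time_s: 15.55
tool_pos: [576.9, 175.1, 110.1]
eef_rot: [0.136, 0.991, -0.0, 0.0]
wrist_force: [0.2, -0.2, -0.3]
width: 25.7
```

drive_tool:
  rows:
    - [[0,0,0,0],[0,0,0,0],[0,0,0,0],[0,0,0,0],[0,0,0,0],[0,0,0,0],[0,0,0,0],[0,0,0,0],[0,0,0,0],[0,0,0,0]]
  grip: 0.093

```text
time_s: 16.55
tool_pos: [576.9, 175.1, 110.1]
eef_rot: [0.136, 0.991, 0.0, 0.0]
wrist_force: [-0.5, -0.3, 0.4]
width: 92.3
```

drive_tool:
  rows:
    - [[0,0,-0.008,0],[0,0,-0.012,0],[0,0,-0.015,0],[0,0,-0.015,0],[0,0,-0.015,0],[0,0,-0.015,0],[0,0,-0.015,0],[0,0,-0.015,0],[0.025,0.01,-0.01,0],[0.025,0.01,0,0],[0.025,0.01,0,0],[0,0,0,0],[0,0,0,0]]

```text
time_s: 17.85
tool_pos: [513.0, 224.4, 231.3]
eef_rot: [0.136, 0.991, 0.0, 0.001]
wrist_force: [0.8, 0.4, 0.7]
width: 93.1
```

```bash
python3 - <<'E'
from h import *
o=get_obs();c=camera("wrist");T=wristT(c,o);W=world(c,T);k=c["color"].astype(int)
print(o["time_s"],o["tool_pos"],o["width"])
b=(k[...,0]>k[...,2]+45)&(k[...,0]>k[...,1]+30);n=np.hypot(W[...,0]-577,W[...,1]-175)
top=(W[...,2]>150)&(W[...,2]<162)&(n<25);print(np.median(W[top],0))
col=b&(abs(W[...,2]-96)<5)&(n<40);print(np.median(W[col],0),cv2.minEnclosingCircle(W[col][:,:2].astype(np.float32)))
s=camera("scene");cv2.imwrite("pics/s5.png",np.hstack([cv2.resize(s["color"][100:300,240:440],(400,400)),c["color"][:, 56:456]]) if 0 else np.hstack([cv2.resize(s["color"][100:300,240:440],(384,384)),c["color"][:,56:456]]))
E
```

```text
17.85 [513.03745833 224.38285532 231.30689475] 93.08040252495017
[573.90085721 176.34339565 157.75425765]
[567.50512537 182.22964324  96.79895517] ((576.3091430664062, 174.82315063476562), 26.99342918395996)
```

View pics/s5.png

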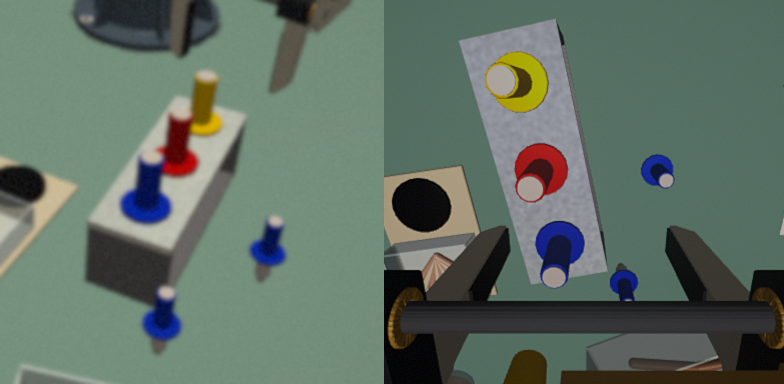

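The blue counter hangs upright in its hole, within about 1–2 mm of where it started, and the gripper is clear.

```bash
python3 -c "
from station import *
print(close_job())"
```

```text
the job is handed in; nothing more can be done
None
```

I pushed the blue counter's button fully in on the middle of the sea star's pad, hung the counter back in its own rack hole and released it. I handed the job in at about 18 s of the 54 s limit. The hand-in reported no verdict.

- **Push:** the tool was about 1 mm from the measured pad centre. The wrist force rose from about 3 N to 11.6 N at the depth worked out for the button being fully in, so it hit its stop. The handle was then about 85 mm above the pad. I have no direct reading of the button joint.
- **Return:** the handle had not slipped in the grip. In the last wrist camera picture the collar was within about 1.5 mm of its first position and the handle top within about 0.5 mm. The counter looked upright, and the gripper was open and clear of everything.
- **Small disagreement:** the wrist camera's depth read the handle top about 2 mm high. It did so before the push and after it, so I took it as calibration error.

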